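# Pin and clip the pipe cradle

## Robot

A 6-joint arm with a two-finger parallel gripper is mounted at the origin on the work surface. World frame = base frame: x ahead of the robot, y to its left, z up, the work surface at z = 0. Lengths are in m, angles in degrees, forces in N, time in s.
With the tool pointing down it reaches from about 0.4 to 0.825 m from the base axis. Payload 7 kg.
Tool frame: the origin (TCP) lies at the very end of the fingers, on their centre line; the grasp point (between the pads) lies r.pinch_z behind it (r.pinch_z is the distance from the TCP to the grasp point, in m); z points along the fingers, y is the direction in which the jaws open and shut (so a half turn about z gives the same grasp; the last joint's range is limited). The gripper opens to 88 mm and grips with 3 to 60 N. Pads are 19 mm wide; open, the fingers measure 130 mm over their backs; the gripper's body (78 mm by 193 mm) begins 47 mm behind the grasp point.
Start: joints at [-59.467, 20.546, 0.682, 0, -70.136, -16.507], TCP at [0.164, -0.655, 0.227] pointing down, gripper open.
Joint ranges: [-176.03, 176.03], [-82.01, 121.73], [-58.28, 71.71], [-173.87, 95.51], [-174.79, -0.11], [-173.66, 173.66]. Speed limits (degrees/s): [136.94, 136.94, 172.46, 180, 180, 180].

## Interface

Orientations are given as [roll, pitch, yaw] about the fixed x, y, z axes, in that order (R = Rz(yaw) Ry(pitch) Rx(roll)).
In Python, from plant import r gives the robot as it stands. The module is installed in compiled form; this text tells all that it offers.
- The arm moves only by the tool servo_tool, never from a script. Its argument "steps" is a list of rows, each a list of 5 numbers: the finger opening in cm, from 0 to 8.76, then the shift along the tool's x, y, z in cm, then the turn about the tool's z in degrees. In form: [[fingers, x, y, z, spin], ...]. A call has 1 to 8 rows; each row shifts and turns the commanded pose from where the row before left it, along the tool's axes as they then stand; what a row does not reach is not made up. A row lasts 1/8 s, in which the tool goes at most 62.5 mm and 10.7 degrees, less where a joint would pass 70% of its speed; a pose out of reach is approached as far as the arm can. A call with a gripper value outside its range is refused whole. The fingers move at their own pace and stop on an object; "squeeze" is the grip in N (left out, the last holds). Time passes only in rows, so rows that do not move let the fingers close. It gives the time, the measured TCP pose, the force and the opening at its end, in the units of the state.
- r.get_state(): the state, without advancing time (a new reading comes with each control period).
- r.capture(name): name is "scene" or "top"; returns the picture (480x640x3 uint8, red, green, blue); there is no depth.
- r.calibration(name): a dict with "K" (3x3 intrinsics, pixels), "dist_coeffs" ([k1, k2, p1, p2, k3] as OpenCV has them; the pictures are not rectified), "rvec" (rotation vector, rad) and "tvec" (3), from world to camera coordinates, as OpenCV has them. Camera axes: x right, y down, z forward; pixel columns grow to the right and rows downward; lengths in m; the calibration is good to about 2 mm. A picture is of the moment at which its call begins. calibration takes no time and is no camera call.
- r.close_job(): hands the job in, once; it reports no verdict.
The state is a dict: "time_s": time; "joints": joint angles; "qd": joint speeds; "joint_torque": joint torques, N m; "tcp_pos": TCP position; "eef_rot": TCP orientation; "contact_force": force on the tool from outside, world axes, zero at the start; "moment": the same for the moment, N m; "gripper_width": finger opening in m.
Only numpy, scipy, OpenCV 4.12 (cv2) and the standard library are available. Lean on these libraries where they do the work, as an engineer would, in place of code of your own. Each camera call takes 0.05 s, during which the arm holds its last target.

## Task

Secure the pipe in its cradle: push the retaining pin home until its head rests against the cradle's cheek, then take the R-clip out of the wooden rack and push its straight leg down through the cross-hole at the pin's far end until the spring leg snaps over the pin and the clip sits fully home. Press gently, by feel, without forcing the pin or bending the clip, let go of the clip, leave the drop pin in the rack and do not knock the other things about.

Things in the scene. Friction and masses are not known exactly. Their poses are not given: they have to be found in the camera images.
- pin (a joint): how far the round steel retaining pin is drawn back towards the robot, m: 0 = home, head against the cradle's near cheek (hard stop). Starts 26 to 42 mm out, its cross-hole still hidden in the cradle. Slides level along the cradle's x with about 3 N of rubbing; push the head along the cradle's +x.
- pin_hole (a point): centre of the cross-hole, on the pin's axis; moves with the pin. x = along the pin to its far end, z = up the hole (vertical, 7 mm square, right through; mouth 11 mm above). Pin 22 mm thick, smooth, ends 14.5 mm beyond. It floats stiffly in upright slots: pressed down with about 2 N or more it sinks 0 to 12 mm (varies), then bears, and stays there. Home, the far cheek is 22 mm before the hole.
- pin_head (a point): centre of the outer face (towards the robot) of the pin's head, a disc 36 mm in diameter and 9 mm thick; x = along the pin, the way to push. The head is free on its outer side; 63 to 75 mm above the table.
- clip: R-clip of 6 mm steel wire with a round rubber-filled bow on top, 83 mm tall. Origin: the rounded tip of the straight leg; z = up that leg, y = towards the spring leg. Fully home (clip_bow on the pin), the tip is 28 mm below the pin's axis. Clip y must lie level and square to the pin, spring leg to either side. Starts upright in the rack, tip 11 mm up.
- clip_grip (a point): where to hold the clip: near the middle of its rubber-filled bow, 12 mm (clip x) by 38 mm (clip y) by 34 mm tall, 45 to 79 mm above the tip; this point is 9 mm in y and 66 mm in z from the tip. Holding across the 38 mm (clip y), fingers from above, resists the snap best. Axes as the clip's.
- clip_spring (a joint): how far the clip's spring leg is bent open, rad: 0 relaxed, up to about 0.08 riding over the pin, about 0.01 seated. Its waist is 19 mm above the tip, 10 mm from the straight leg. It rubs on the pin once the tip is about 10 mm below the pin's axis and is over the widest at 19 to 21 mm; the push peaks at 5 to 10 N, drops off at the snap, then rises hard at the stop.
- cradle: fixed grey pipe cradle on a 150 x 200 mm base (origin under its centre), with a 60 mm pipe along its x, 15 mm to +y, and a closed keeper strap over it. Two cheeks 12 mm thick, 30 mm wide and 90 mm tall carry the pin in slots along x at y = -55 mm, 63 to 75 mm up, 24 mm to either side of the origin in x. Nothing on it is taller than 92 mm.
- rack: fixed wooden block 170 x 70 x 56 mm (origin under its centre) with three slots 14 x 30 mm at x = -55, 0 and 55 mm, long side along its y. The clip stands in one end slot, a drop pin in the other; which is which varies.
- drop_pin: plain steel drop pin standing in the rack, one 10 mm stem under a 12 x 38 mm crossbar with a round knob: no spring leg. To be left there. Origin: tip of the stem.
- coupling_a: upright steel pipe coupling, 48 mm across, 42 mm tall; leave alone.
- coupling_b: upright steel pipe coupling, 40 mm across, 36 mm tall; leave alone.
- nipple: upright pipe piece, 34 mm across, 75 mm tall; leave alone.
- oil_can: green can, 56 mm across, 130 mm tall; leave alone.
- flange: brass flange lying flat, 90 mm across, 26 mm tall; leave alone.
- wrench: 200 mm wrench lying on the table; leave alone.
- clip_bow: underside of the clip's bow, a short cross wire 39 mm above the tip of the straight leg (origin: middle of its lower face, 2.5 mm in clip y from the leg): the stop that comes to rest on top of the pin. Axes as the clip's.
Not all that is in view belongs to the job. What is shaped like the drop_pin but red or turquoise is not meant.

How it is judged:
By the outcome, as a careful person would: the job done as asked, in the order asked, and still so for the second after the job is handed in, with the robot touching nothing.
It also fails if it takes over 72 s, if anything falls off the work surface, if the arm or the gripper's body presses on something with over 40 N, if the wrist force passes 120 N, or if a joint passes its speed limit or range.

## Working session

There is one attempt and no reset: what is moved stays moved. The work goes in short steps, Python scripts to look and compute and a tool call to move; the robot and the scene stay as the last step left them, time stands still between calls to the robot, and variables do not carry over. Pictures are saved under pics/ and viewed, and the job is handed in when it is done.

Besides the shell and the picture viewer there is one more tool, called after "Emit:" in YAML: its name, and indented under it one key for each argument. servo_tool: Moves the arm, as the interface text tells. Its arguments: {"type":"object","properties":{"steps":{"type":"array","items":{"type":"array","items":{"type":"number"}}},"squeeze":{"type":"number"}},"required":["steps"]}

```bash
mkdir -p pics; python3 - <<'E'
from plant import r
import cv2
for n in("scene","top"):
    im=r.capture(n); cv2.imwrite(f"pics/{n}0.png",im[:,:,::-1])
    c=r.calibration(n); print(n,c)
print(r.get_state(), r.pinch_z)
E
```

```text
scene {'K': array([[599.49364304,   0.        , 319.57891618],
       [  0.        , 599.49364304, 238.27112115],
       [  0.        ,   0.        ,   1.        ]]), 'dist_coeffs': array([-0.04501485,  0.        ,  0.        ,  0.        ,  0.        ]), 'rvec': array([ 2.01132743,  1.71037003, -0.51747563]), 'tvec': array([-0.05502846, -0.41786592,  1.56368365])}
top {'K': array([[511.84350502,   0.        , 310.79064864],
       [  0.        , 511.84350502, 232.45718986],
       [  0.        ,   0.        ,   1.        ]]), 'dist_coeffs': array([-0.05581707,  0.        ,  0.        ,  0.        ,  0.        ]), 'rvec': array([ 2.15912153, -2.21064595,  0.07551903]), 'tvec': array([2.85040364e-04, 5.36302614e-01, 1.14666362e+00])}
{'time_s': 0.1, 'joints': array([-5.94672636e+01,  2.05885660e+01,  6.39272471e-01, -1.62805287e-02,
       -7.01364694e+01, -1.65082376e+01]), 'qd': array([ 0.03601841, -0.06892823,  0.17497625,  0.00068206, -0.00936611,
       -0.1597979 ]), 'joint_torque': array([-3.71267713e-03, -5.84160876e+01,  2.93748611e+01,  7.01564535e+00,
        1.01643149e-02, -7.41978715e-05]), 'tcp_pos': array([ 0.16345237, -0.65446232,  0.22570892]), 'eef_rot': array([ 1.79913423e+02, -9.69724207e-03, -1.65981037e+02]), 'contact_force': array([ 0.35675762, -0.01674195,  0.59076052]), 'moment': array([ 0.04891868, -0.05460584, -0.03778756]), 'gripper_width': 0.08751753336551055} 0.0188
```

View pics/scene0.png

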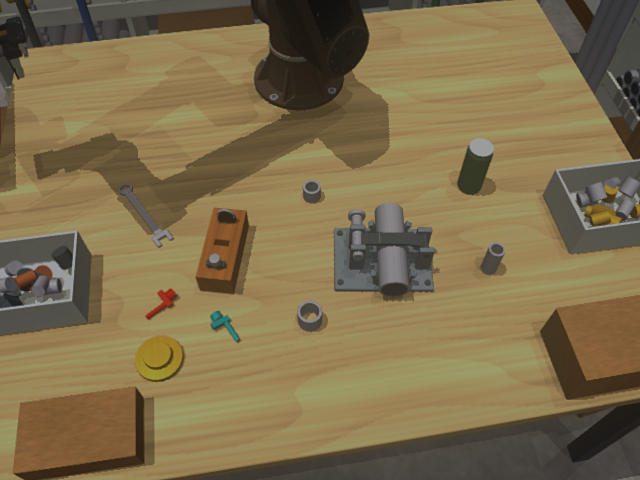

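View pics/top0.png

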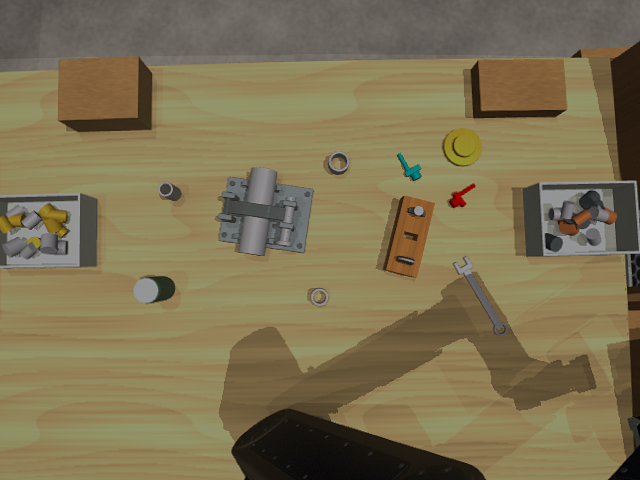

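The scene view shows the cradle near (385,262) and the rack near (222,250). In the top view they are near (265,212) and (408,236). I'll zoom in on both.

```bash
python3 - <<'E'
import cv2
a=cv2.imread("pics/top0.png"); b=cv2.imread("pics/scene0.png")
def z(im,x,y,w,h,f,n): cv2.imwrite(f"pics/{n}.png",cv2.resize(im[y:y+h,x:x+w],None,fx=f,fy=f,interpolation=cv2.INTER_CUBIC))
z(a,210,160,110,100,6,"zt_c"); z(a,375,185,70,100,6,"zt_r"); z(b,325,195,120,105,6,"zs_c"); z(b,190,200,65,95,6,"zs_r")
E
```

```text
(no output)
```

View pics/zt_c.png

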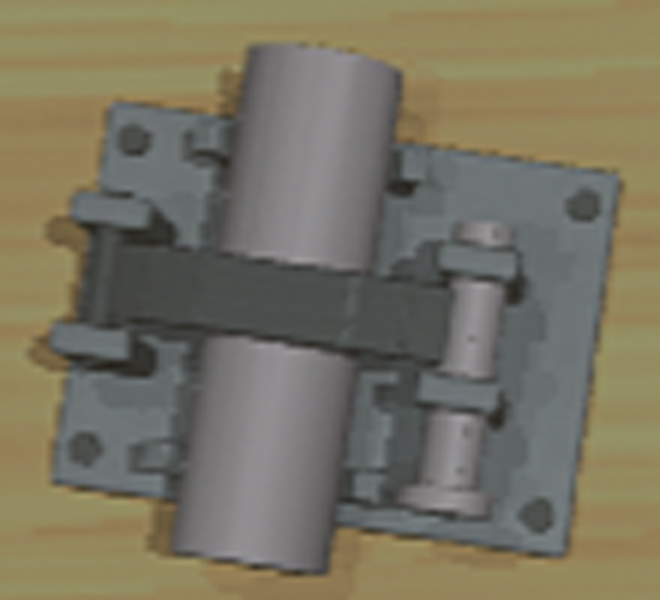

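View pics/zt_r.png

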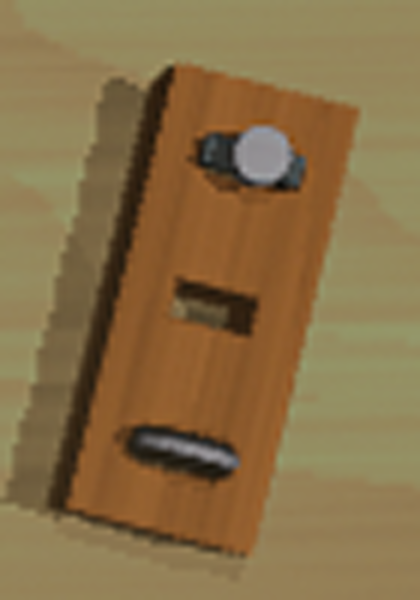

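View pics/zs_c.png

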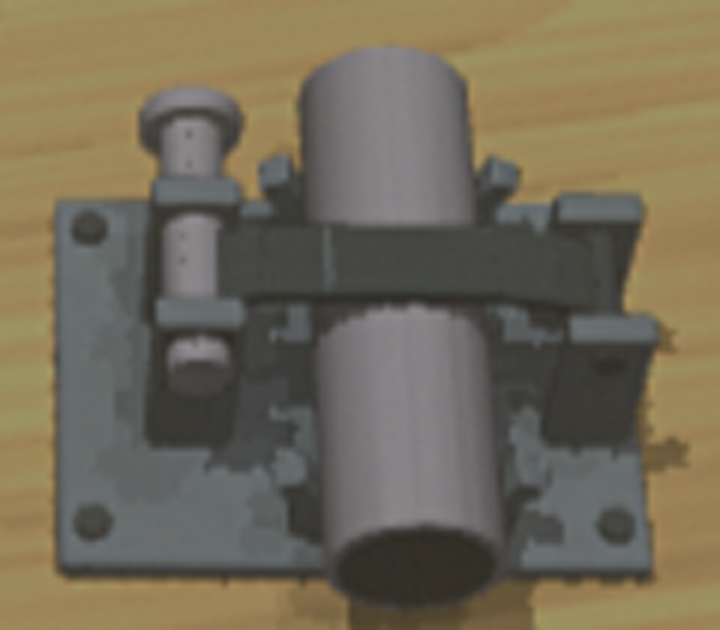

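View pics/zs_r.png

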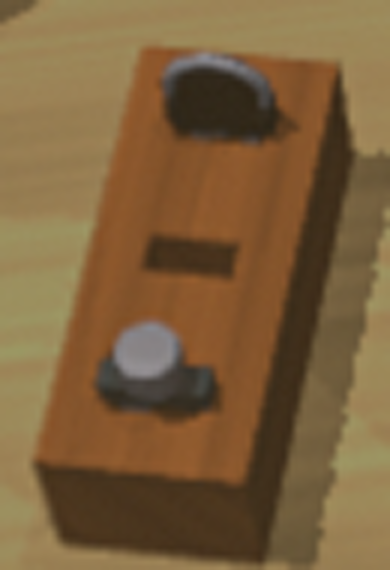

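```bash
cat > h.py <<'E'
import numpy as np, cv2
from plant import r
C={n:r.calibration(n) for n in("scene","top")}
def ray(n,uv):
    c=C[n];R,_=cv2.Rodrigues(c["rvec"]);o=-R.T@c["tvec"]
    p=cv2.undistortPoints(np.array([[uv]],float),c["K"],c["dist_coeffs"])[0,0]
    d=R.T@np.array([p[0],p[1],1]);return o,d/np.linalg.norm(d)
def onz(n,uv,z):
    o,d=ray(n,uv);return o+d*(z-o[2])/d[2]
def tri(a,b):
    o1,d1=ray("scene",a);o2,d2=ray("top",b)
    s=np.linalg.lstsq(np.c_[d1,-d2],o2-o1,rcond=None)[0]
    p,q=o1+s[0]*d1,o2+s[1]*d2
    return (p+q)/2,np.linalg.norm(p-q)*1000
def proj(n,P):
    c=C[n];return cv2.projectPoints(np.array(P,float).reshape(-1,3),c["rvec"],c["tvec"],c["K"],c["dist_coeffs"])[0][:,0]
def zc(p,o,f=6): return ((p[0]+.5)/f-.5+o[0],(p[1]+.5)/f-.5+o[1])
E
python3 - <<'E'
from h import *
np.set_printoptions(precision=4,suppress=True)
print(ray("scene",(320,240)),ray("top",(320,240)))
T=(210,160);S=(325,195);TR=(375,185);SR=(190,200)
pairs={"base near -y":((60,200),(567,555)),"base far -y":((60,573),(622,172)),"base far +y":((650,575),(110,103)),
"head rim centre":((190,112),(440,500)),"pin end":((197,365),(487,232)),"farcheek topface":((200,312),(481,264)),"nearcheek topface":((195,193),(460,391))}
for k,(a,b) in pairs.items(): print(k,*tri(zc(a,S),zc(b,T)))
print("rack")
for k,(a,b) in {"near -y? TL/BL":((142,47),(62,508)),"near -y":((340,62),(248,555)),"far":((247,485),(357,106)),"far+y":((37,463),(178,64)),"clip top":((215,60),(185,452)),"knob":((148,348),(263,153))}.items():
  print(k,*tri(zc(a,SR),zc(b,TR)), onz("top",zc(b,TR),.056),onz("scene",zc(a,SR),.056))
E
```

```text
(array([ 1.2118, -0.1473,  1.0643]), array([-0.5479,  0.0939, -0.8313])) (array([ 0.4543, -0.0128,  1.1815]), array([ 0.0551, -0.0173, -0.9983]))
base near -y [0.4924 0.0057 0.0123] 3.479710328870836
base far -y [ 0.6395 -0.0196  0.008 ] 1.8239649961267181
base far +y [0.6714 0.1771 0.0064] 0.21324973635270086
head rim centre [0.5106 0.0478 0.0806] 0.8169033235787586
pin end [0.6078 0.03   0.0763] 1.0577150876870012
farcheek topface [0.5949 0.0324 0.0876] 2.0423876050958603
nearcheek topface [0.5491 0.0403 0.0887] 1.0854446022710298
rack
near -y? TL/BL [ 0.4466 -0.2059  0.0695] 68.61821404101327 [ 0.4487 -0.1732  0.056 ] [ 0.4302 -0.2415  0.056 ]
near -y [ 0.4379 -0.2062  0.06  ] 68.27498294478063 [ 0.4299 -0.2409  0.056 ] [ 0.4478 -0.1735  0.056 ]
far [ 0.6012 -0.2526  0.0572] 69.23478745287677 [ 0.5943 -0.2876  0.056 ] [ 0.6126 -0.2193  0.056 ]
far+y [ 0.6081 -0.2516  0.0708] 64.24880403722298 [ 0.6114 -0.2217  0.056 ] [ 0.5936 -0.2859  0.056 ]
clip top [ 0.4675 -0.2133  0.0917] 1.6490079894767522 [ 0.4681 -0.219   0.056 ] [ 0.44   -0.2166  0.056 ]
knob [ 0.5744 -0.2451  0.0857] 1.1571514053885341 [ 0.5776 -0.252   0.056 ] [ 0.5552 -0.2475  0.056 ]
```

```bash
cat >> h.py <<'E'
def R_of(e):
    from scipy.spatial.transform import Rotation as Ro
    return Ro.from_euler("xyz",e,degrees=True).as_matrix()
def goto(P,yaw,s=None):
    s=s or r.get_state()
    y0=s["eef_rot"][2]; spin=-((yaw-y0+180)%360-180)
    Rt=R_of([180,0,yaw]); d=Rt.T@(np.array(P)-s["tcp_pos"])*100
    R0=R_of([180,0,y0]); d0=R0.T@(np.array(P)-s["tcp_pos"])*100
    print("spin",round(spin,2),"shift cm after spin",d.round(2)," before spin",d0.round(2)); return d
E
python3 - <<'E'
from h import *
np.set_printoptions(precision=4,suppress=True)
T=(210,160);TR=(375,185)
for z in (.063,.069,.075):
  print("face",onz("top",zc((443,512),T),z),"end",onz("top",zc((486,222),T),z+.005))
print("bow ends",onz("top",zc((122,438),TR),.073),onz("top",zc((241,464),TR),.073))
print("coupl",onz("top",(319,297),.036),onz("top",(339,163),.042),onz("top",(155,289),.13))
# pipe top edges
print("pipe",onz("top",zc((172,552),T),.06),onz("top",zc((330,572),T),.06))
E
```

```text
face [0.5072 0.0481 0.063 ] end [0.6126 0.0301 0.068 ]
face [0.5069 0.0478 0.069 ] end [0.6117 0.0298 0.074 ]
face [0.5066 0.0475 0.075 ] end [0.6109 0.0296 0.08  ]
bow ends [ 0.4735 -0.1933  0.073 ] [ 0.463  -0.2361  0.073 ]
coupl [ 0.3906 -0.0272  0.036 ] [ 0.69   -0.0797  0.042 ] [0.4194 0.3107 0.13  ]
pipe [0.495  0.1477 0.06  ] [0.4863 0.09   0.06  ]
```

```bash
python3 - <<'E'
from h import *
goto([.478,.0525,.22],170.5)
E
```

```text
spin 23.52 shift cm after spin [-19.36  74.92   0.57]  before spin [-47.64  60.97   0.57]
```

Emit:
servo_tool:
  steps:
    - [0,0,0,0,8]
    - [0,0,0,0,8]
    - [0,0,0,0,7.5]
    - [0,-1.2,4.7,0,0]
    - [0,-1.2,4.7,0,0]
    - [0,-1.2,4.7,0,0]
    - [0,-1.2,4.7,0,0]
    - [0,-1.2,4.7,0,0]

```text
time_s: 1.1
tcp_pos: [0.2617, -0.4314, 0.2263]
eef_rot: [180.0, -0.0, 170.5]
contact_force: [-0.7, -0.5, 0.6]
gripper_width: 0.013
```

Emit:
servo_tool:
  steps:
    - [0,-1.2,4.7,0,0]
    - [0,-1.2,4.7,0,0]
    - [0,-1.2,4.7,0,0]
    - [0,-1.2,4.7,0,0]
    - [0,-1.2,4.7,0,0]
    - [0,-1.2,4.7,0,0]
    - [0,-1.2,4.7,0,0]
    - [0,-1.2,4.7,0,0]

```text
time_s: 2.1
tcp_pos: [0.4182, -0.0763, 0.2266]
eef_rot: [180.0, 0.0, 170.5]
contact_force: [0.7, -0.8, 0.5]
gripper_width: 0.0004
```

```bash
python3 - <<'E'
from h import *
s=r.get_state();print(s)
goto([.478,.0525,.058],170.5)
E
```

```text
{'time_s': 2.1, 'joints': array([ 1.64814795e+01, -3.96970298e+00, -2.87480288e+01, -4.90589158e-03,
       -6.52051962e+01, -1.15940097e+02]), 'qd': array([ 4.70292626e+01,  8.01598145e+00,  7.07217933e+00,  1.01822996e-02,
        8.89834106e-01, -4.67914949e+01]), 'joint_torque': array([ -4.87927705, -24.38926399,  27.14107633,   6.45033225,
        -0.24240268,   1.29672814]), 'tcp_pos': array([ 0.41819135, -0.07626092,  0.22660197]), 'eef_rot': array([1.79988787e+02, 1.28693420e-02, 1.70539324e+02]), 'contact_force': array([ 0.74094458, -0.76906024,  0.47329779]), 'moment': array([-0.16214721, -0.15117113,  0.04433478]), 'gripper_width': 0.0003987907978956694}
spin 0.04 shift cm after spin [-3.77 13.69 16.86]  before spin [-3.78 13.68 16.86]
```

Emit:
servo_tool:
  steps:
    - [0,-1.2,4.6,0,0]
    - [0,-1.2,4.6,0,0]
    - [0,-1.2,4.5,0,0]
    - [0,0,0,4.5,0]
    - [0,0,0,4.5,0]
    - [0,0,0,4.5,0]
    - [0,0,0,3.3,0]
    - [0,0,0,0,0]

```text
time_s: 3.1
tcp_pos: [0.4741, 0.0504, 0.0565]
eef_rot: [-179.8, -0.3, 170.5]
contact_force: [-0.1, 0.2, 0.5]
gripper_width: 0.0006
```

```bash
python3 - <<'E'
from h import *
s=r.get_state();print(s["tcp_pos"],s["eef_rot"],s["contact_force"])
goto([.507,.0478,.058],170.5)
im=r.capture("scene");cv2.imwrite("pics/s1.png",cv2.resize(im[150:300,300:450,::-1],None,fx=4,fy=4))
im=r.capture("top");cv2.imwrite("pics/t1.png",cv2.resize(im[150:280,200:340,::-1],None,fx=4,fy=4))
E
```

```text
[0.47414446 0.05035467 0.05646378] [-179.80318395   -0.26840769  170.50693012] [-0.09627732  0.23855633  0.50004687]
spin 0.01 shift cm after spin [-3.28  0.29 -0.15]  before spin [-3.28  0.29 -0.15]
```

View pics/s1.png

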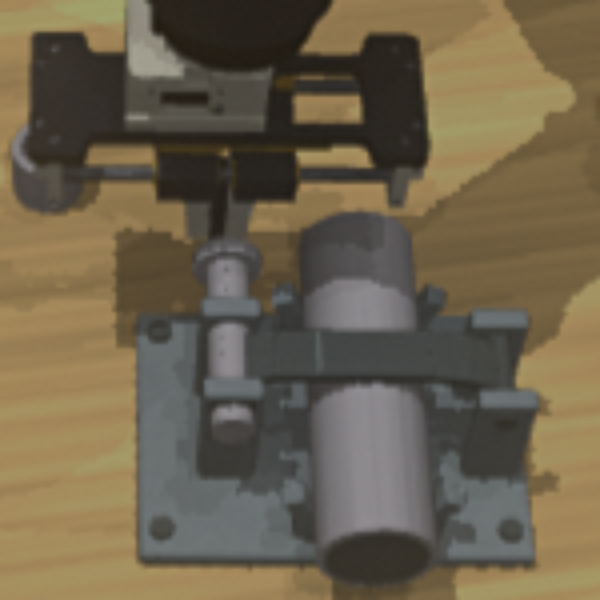

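View pics/t1.png

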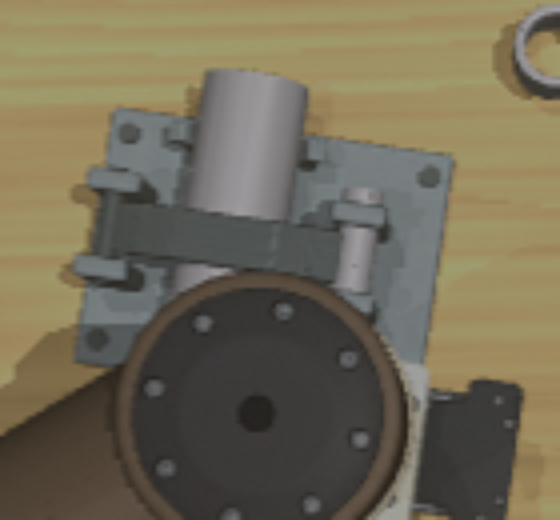

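Emit:
servo_tool:
  steps:
    - [0,-1.0,0.2,0,0]
    - [0,-0.8,0,0,0]
    - [0,-0.4,0,0,0]
    - [0,-0.4,0,0,0]
    - [0,-0.4,0,0,0]
    - [0,-0.4,0,0,0]
    - [0,0,0,0,0]

```text
time_s: 4.08
tcp_pos: [0.5103, 0.0476, 0.0585]
eef_rot: [-180.0, 0.0, 170.5]
contact_force: [-1.2, -0.2, -0.5]
gripper_width: 0.0006
```

Emit:
servo_tool:
  steps:
    - [0,-0.4,0,0,0]
    - [0,-0.4,0,0,0]
    - [0,-0.3,0,0,0]
    - [0,-0.3,0,0,0]

```text
time_s: 4.58
tcp_pos: [0.5228, 0.0452, 0.0582]
eef_rot: [-180.0, -0.1, 170.5]
contact_force: [-11.6, 5.3, 3.7]
gripper_width: -0.0002
```

Emit:
servo_tool:
  steps:
    - [0,0,0,0,0]
    - [0,0,0,0,0]

```text
time_s: 4.82
tcp_pos: [0.5227, 0.0452, 0.0581]
eef_rot: [-180.0, -0.1, 170.5]
contact_force: [-5.5, 2.5, 0.5]
gripper_width: 0.0002
```

```bash
python3 - <<'E'
from h import *
im=r.capture("scene");cv2.imwrite("pics/s2.png",cv2.resize(im[190:300,320:450,::-1],None,fx=5,fy=5,interpolation=cv2.INTER_CUBIC))
im=r.capture("top");cv2.imwrite("pics/t2.png",cv2.resize(im[150:280,200:340,::-1],None,fx=5,fy=5,interpolation=cv2.INTER_CUBIC))
s=r.get_state();print(s["tcp_pos"],s["contact_force"],s["moment"])
E
```

```text
[0.52271231 0.04516439 0.05809315] [-5.14426067  1.20276677  0.37625169] [ 0.37377375  2.05367405 -0.05405005]
```

View pics/s2.png

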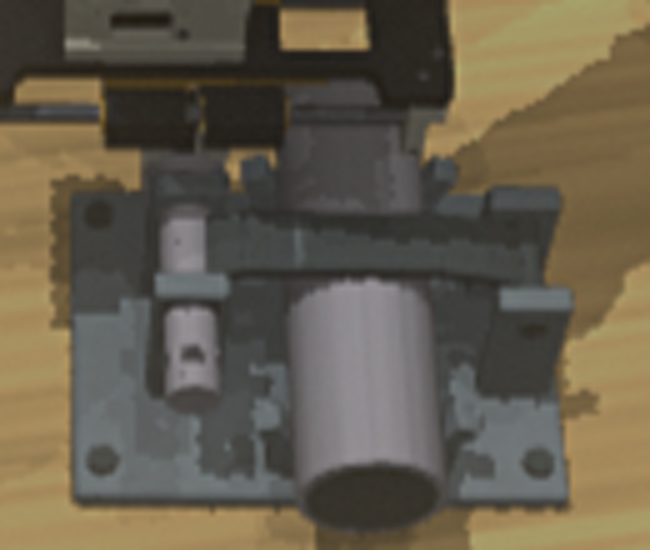

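View pics/t2.png

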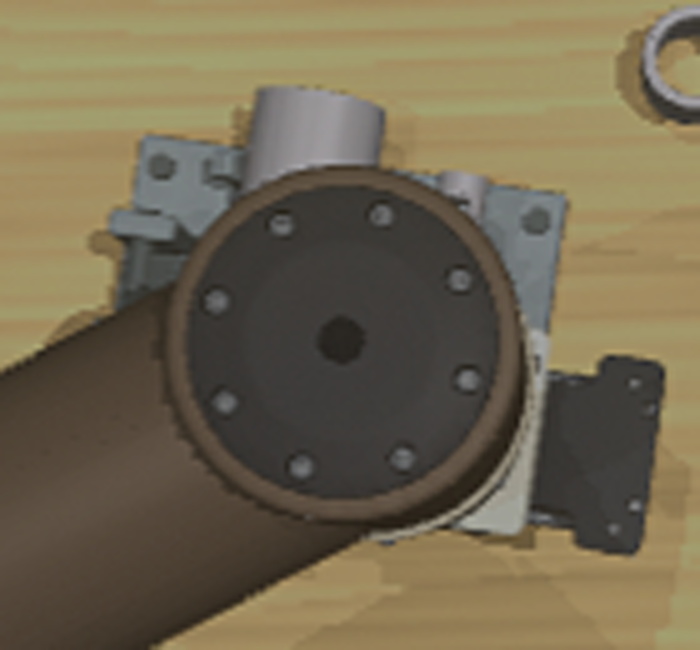

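Emit:
servo_tool:
  steps:
    - [0,-0.1,0,0,0]
    - [0,-0.1,0,0,0]
    - [0,0,0,0,0]
    - [0,0,0,0,0]

```text
time_s: 5.42
tcp_pos: [0.5227, 0.0449, 0.0576]
eef_rot: [-179.9, -0.3, 170.5]
contact_force: [-12.5, 4.9, 3.1]
gripper_width: 0.0004
```

Emit:
servo_tool:
  steps:
    - [0,0.5,0,0,0]
    - [0,1.5,0,0,0]
    - [0,0,0,-4,0]
    - [0,0,0,-4,0]
    - [0,0,0,-4,0]
    - [8,0,-5,-4,0]
    - [8,0,-5,0,0]
    - [8,0,-5,0,0]

```text
time_s: 6.42
tcp_pos: [0.4813, -0.0994, 0.2187]
eef_rot: [179.9, 0.2, 170.6]
contact_force: [0.3, -0.7, -0.1]
gripper_width: 0.025
```

```bash
python3 - <<'E'
from h import *
s=r.get_state();print(s["tcp_pos"],s["contact_force"],s["moment"])
goto([.468,-.2147,.14],163.8)
E
```

```text
[ 0.48128531 -0.09936576  0.2187005 ] [ 0.29878663 -0.71836641 -0.11307225] [-0.07008232 -0.09883924  0.03813909]
spin 6.78 shift cm after spin [ -1.94 -11.45   7.87]  before spin [ -0.58 -11.6    7.87]
```

Emit:
servo_tool:
  steps:
    - [8,0,0,0,6.7]
    - [8,-0.6,-4,1,0]
    - [8,-0.6,-4,2,0]
    - [8,-0.7,-3.5,3,0]
    - [8,0,0,1.8,0]
    - [8,0,0,0,0]
    - [8,0,0,0,0]

```text
time_s: 7.3
tcp_pos: [0.4683, -0.2139, 0.1406]
eef_rot: [-180.0, 0.1, 163.9]
contact_force: [-0.2, 0.5, 1.3]
gripper_width: 0.0798
```

```bash
python3 - <<'E'
from h import *
s=r.get_state();print(s["tcp_pos"],s["eef_rot"],s["gripper_width"])
im=r.capture("scene");cv2.imwrite("pics/s3full.png",im[:,:,::-1]);cv2.imwrite("pics/s3.png",cv2.resize(im[150:300,180:280,::-1],None,fx=4,fy=4,interpolation=cv2.INTER_CUBIC))
cv2.imwrite("pics/s3c.png",cv2.resize(im[190:300,320:450,::-1],None,fx=6,fy=5.45,interpolation=cv2.INTER_CUBIC))
im=r.capture("top");cv2.imwrite("pics/t3full.png",im[:,:,::-1]);cv2.imwrite("pics/t3.png",cv2.resize(im[160:260,210:320,::-1],None,fx=6,fy=6,interpolation=cv2.INTER_CUBIC))
E
```

```text
[ 0.46831322 -0.21391945  0.14062469] [-1.79998307e+02  9.60824917e-02  1.63873417e+02] 0.07981626325828238
```

View pics/s3.png

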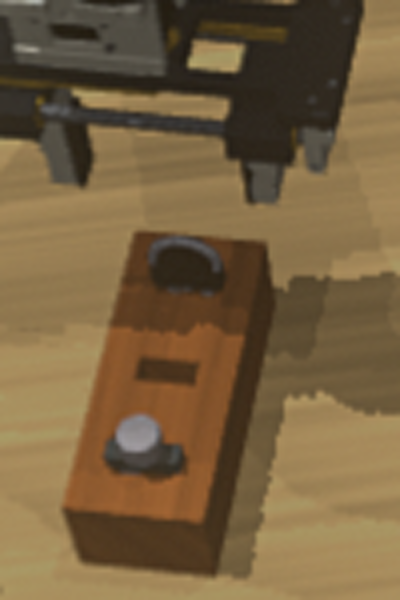

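View pics/t3.png

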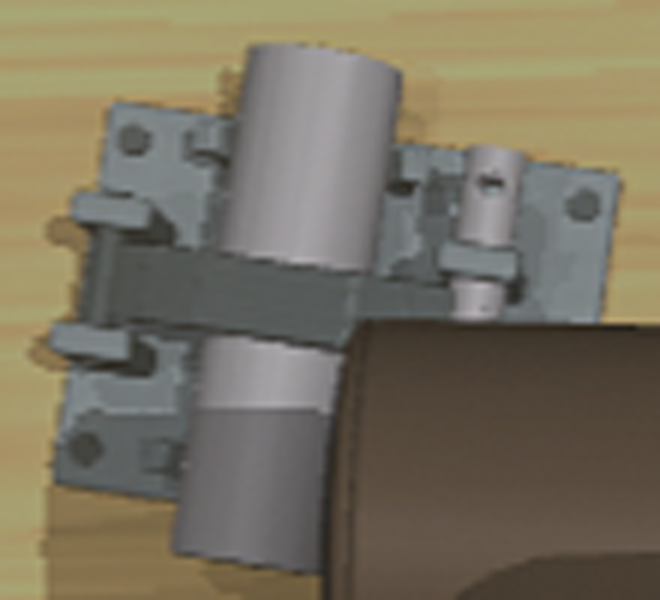

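View pics/t3full.png

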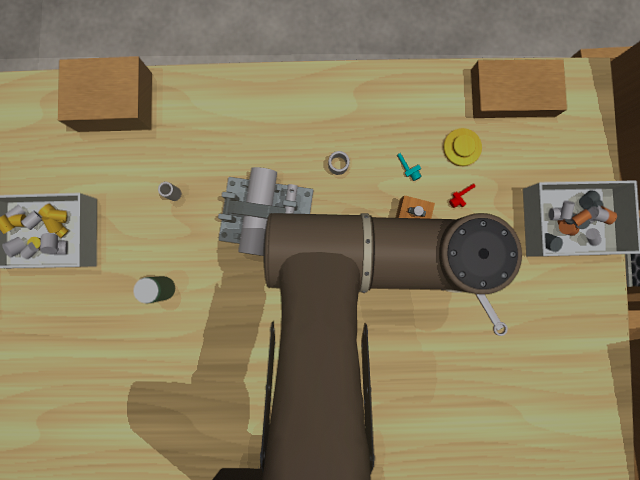

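Emit:
servo_tool:
  steps:
    - [8,0,0,3,0]
    - [8,0,0,3,0]
    - [8,0,0,1.2,0]
    - [8,0,0,0.9,0]
    - [8,0,0,0,0]
  squeeze: 15

```text
time_s: 8.02
tcp_pos: [0.468, -0.2141, 0.0588]
eef_rot: [-180.0, 0.0, 163.8]
contact_force: [0.1, 0.2, -0.3]
gripper_width: 0.0802
```

```bash
python3 - <<'E'
from h import *
s=r.get_state();print(s["tcp_pos"],s["eef_rot"],s["contact_force"])
im=r.capture("scene");cv2.imwrite("pics/s4.png",cv2.resize(im[180:280,180:280,::-1],None,fx=6,fy=6,interpolation=cv2.INTER_CUBIC))
E
```

```text
[ 0.46795113 -0.21410063  0.05879283] [-1.79994723e+02  4.86936319e-03  1.63843464e+02] [ 0.1107631   0.20660083 -0.26325917]
```

View pics/s4.png

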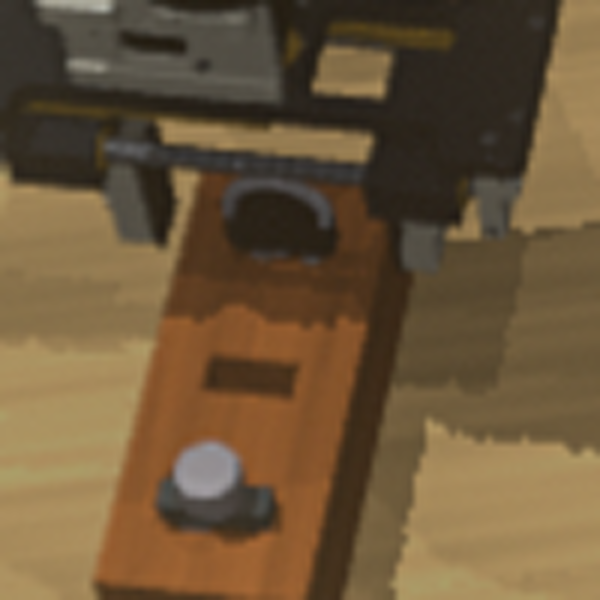

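View pics/s3c.png

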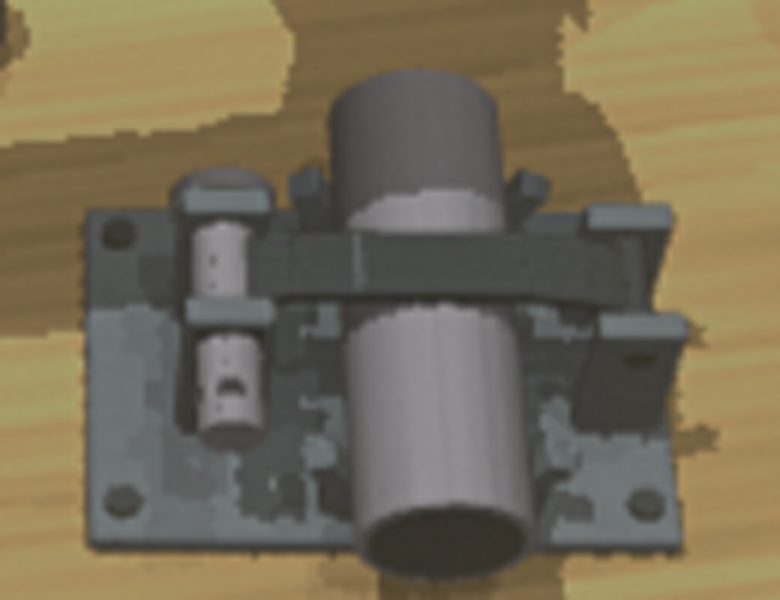

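Emit:
servo_tool:
  steps:
    - [4.6,0,0,0,0]
    - [4.2,0,0,0,0]
    - [3.9,0,0,0,0]
    - [3.5,0,0,0,0]
    - [3,0,0,0,0]
    - [3,0,0,0,0]
  squeeze: 15

```text
time_s: 8.82
tcp_pos: [0.4677, -0.2142, 0.0586]
eef_rot: [-180.0, 0.0, 163.8]
contact_force: [-0.6, 0.5, 0.8]
gripper_width: 0.038
```

Gripped at 38 mm, so I'll raise the squeeze and lift.

Emit:
servo_tool:
  steps:
    - [2.5,0,0,0,0]
    - [2.5,0,0,-1,0]
    - [2.5,0,0,-2,0]
    - [2.5,0,0,-3,0]
    - [2.5,0,0,-3,0]
    - [2.5,0,0,-3,0]
    - [2.5,0,0,0,0]
    - [2.5,0,0,0,0]
  squeeze: 35

```text
time_s: 9.82
tcp_pos: [0.4673, -0.214, 0.1785]
eef_rot: [180.0, -0.0, 163.8]
contact_force: [-0.1, 0.1, -0.8]
gripper_width: 0.0377
```

```bash
python3 - <<'E'
from h import *
s=r.get_state();print(s["tcp_pos"],s["eef_rot"],s["contact_force"])
im=r.capture("scene");cv2.imwrite("pics/s5full.png",im[:,:,::-1]);cv2.imwrite("pics/s5.png",cv2.resize(im[160:260,160:280,::-1],None,fx=6,fy=6,interpolation=cv2.INTER_CUBIC))
E
```

```text
[ 0.46730455 -0.2139859   0.17847998] [ 1.79979305e+02 -8.49475431e-03  1.63810416e+02] [-0.10275379  0.09011378 -0.77822863]
```

View pics/s5.png

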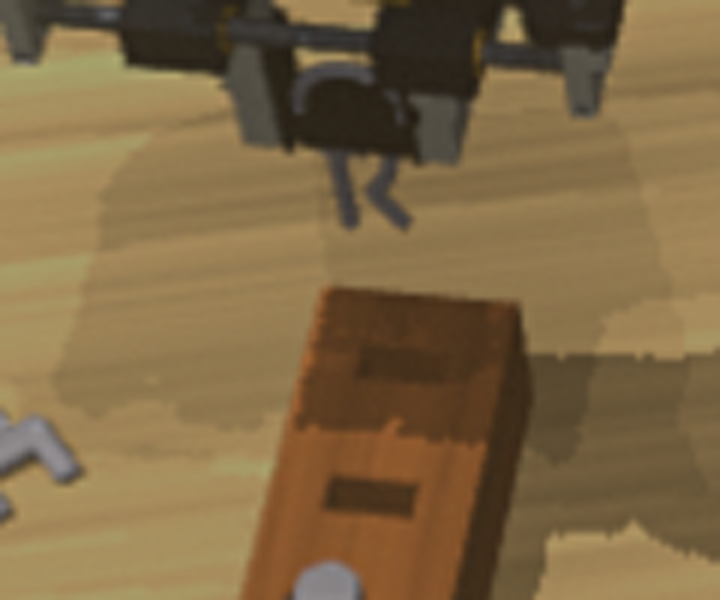

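```bash
python3 - <<'E'
from h import *
np.set_printoptions(precision=4,suppress=True)
s=r.get_state();R=R_of([180,0,s["eef_rot"][2]])
print("tip",R.T@(onz("scene",zc((350,224),(160,160)),.133)-s["tcp_pos"])*1000)
# hole
hs=((232+.5)/6-.5+320,(387+.5)/5.45-.5+190); ht=zc((491,182),(210,160))
print("hole",*tri(hs,ht))
for z in(.074,.08,.086): print(onz("scene",hs,z),onz("top",ht,z))
E
```

```text
tip [-1.1929 -9.6349 45.0156]
hole [0.6248 0.0278 0.0847] 0.9483107198880237
[0.6184 0.0302 0.074 ] [0.6263 0.0277 0.074 ]
[0.622  0.0291 0.08  ] [0.6254 0.0275 0.08  ]
[0.6256 0.028  0.086 ] [0.6245 0.0273 0.086 ]
```

Emit:
servo_tool:
  steps:
    - [2.5,0,0,0,-10.4]
    - [2.5,0,0,0,-10.4]
    - [2.5,0,0,0,-10.4]
    - [2.5,0,0,0,-10.4]
    - [2.5,0,0,0,-10.4]
    - [2.5,0,0,0,-10.4]
    - [2.5,0,0,0,-10.4]
    - [2.5,0,0,0,-10.4]

```text
time_s: 10.88
tcp_pos: [0.467, -0.214, 0.1774]
eef_rot: [179.9, -0.0, -112.6]
contact_force: [-0.5, 0.3, -0.8]
gripper_width: 0.0378
```

Emit:
servo_tool:
  steps:
    - [2.5,0,0,0,-10.4]
    - [2.5,0,0,0,-10.4]
    - [2.5,0,0,0,-10.4]
    - [2.5,0,0,0,-10.4]
    - [2.5,0,0,0,-10.4]
    - [2.5,0,0,0,-10.4]
    - [2.5,0,0,0,-10.4]
    - [2.5,0,0,0,-10]

```text
time_s: 11.88
tcp_pos: [0.467, -0.2141, 0.1775]
eef_rot: [179.9, 0.1, -29.8]
contact_force: [0.2, 0.6, -0.5]
gripper_width: 0.0382
```

```bash
python3 - <<'E'
from h import *
s=r.get_state();print(s["tcp_pos"],s["eef_rot"],s["joints"])
goto([.6231,.0187,.165],-9.5)
E
```

```text
[ 0.46702669 -0.21406468  0.17745085] [ 1.79948761e+02  1.21634200e-01 -2.98478024e+01] [-2.71109221e+00  7.69449260e+00 -2.34047146e+01 -1.15226430e-02
 -5.90324092e+01  6.28692846e+01]
spin -20.35 shift cm after spin [ 11.55 -25.53   1.25]  before spin [  1.95 -27.96   1.25]
```

Emit:
servo_tool:
  steps:
    - [2.5,0,0,0,-10.3]
    - [2.5,0,0,0,-10.2]
    - [2.5,2.3,-5.1,0,0]
    - [2.5,2.3,-5.1,0,0]
    - [2.5,2.3,-5.1,0,0]
    - [2.5,2.3,-5.1,0,0]
    - [2.5,2.3,-5.1,0,0]
    - [2.5,0,0,1.2,0]

```text
time_s: 12.88
tcp_pos: [0.6257, 0.021, 0.1652]
eef_rot: [180.0, 0.0, -9.5]
contact_force: [-1.1, -0.0, -1.8]
gripper_width: 0.0376
```

Emit:
servo_tool:
  steps:
    - [2.5,0,0,0,0]
    - [2.5,0,0,0,0]
    - [2.5,0,0,0,0]

```text
time_s: 13.25
tcp_pos: [0.6238, 0.0171, 0.1672]
eef_rot: [-180.0, -0.0, -9.7]
contact_force: [-0.2, -0.0, -1.2]
gripper_width: 0.0378
```

```bash
python3 - <<'E'
from h import *
s=r.get_state();print(s["tcp_pos"],s["eef_rot"],s["contact_force"])
goto([.6231,.0187,.145],-9.5)
im=r.capture("scene");cv2.imwrite("pics/s6full.png",im[:,:,::-1]);cv2.imwrite("pics/s6.png",cv2.resize(im[200:280,310:420,::-1],None,fx=7,fy=7,interpolation=cv2.INTER_CUBIC))
im=r.capture("top");cv2.imwrite("pics/t6.png",cv2.resize(im[140:260,210:340,::-1],None,fx=5,fy=5,interpolation=cv2.INTER_CUBIC))
E
```

```text
[0.62377711 0.01705117 0.16718032] [-1.79988153e+02 -3.51223957e-02 -9.73250989e+00] [-0.2284562  -0.04965161 -1.20357654]
spin -0.23 shift cm after spin [-0.09 -0.15  2.22]  before spin [-0.09 -0.15  2.22]
```

View pics/s6.png

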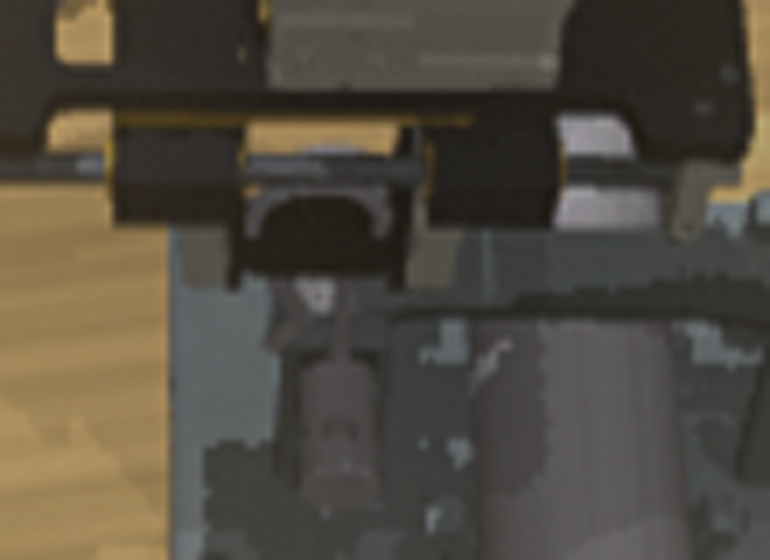

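View pics/t6.png

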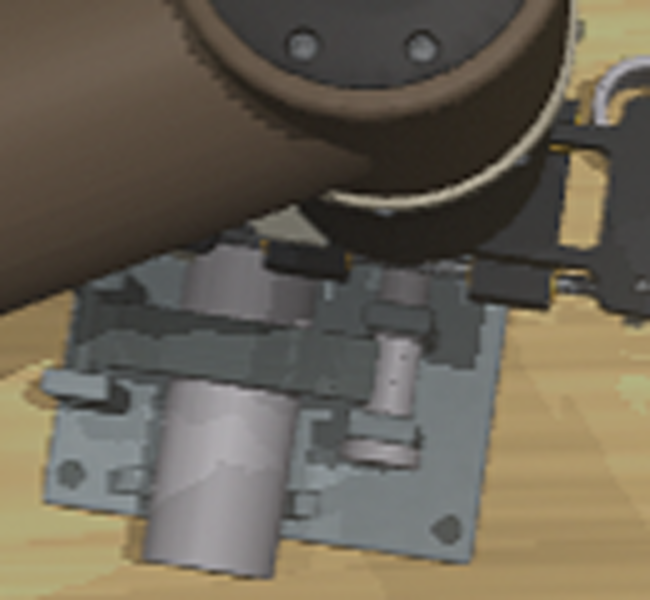

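Emit:
servo_tool:
  steps:
    - [2.5,-0.1,-0.15,1,-0.2]
    - [2.5,0,0,1,0]
    - [2.5,0,0,0,0]
    - [2.5,0,0,0,0]
    - [2.5,0,0,0,0]

```text
time_s: 13.98
tcp_pos: [0.6234, 0.0196, 0.1468]
eef_rot: [-180.0, -0.0, -9.5]
contact_force: [-1.0, 0.2, -0.5]
gripper_width: 0.0383
```

```bash
python3 - <<'E'
from h import *
s=r.get_state();print(s["tcp_pos"],s["eef_rot"],s["contact_force"])
im=r.capture("scene");cv2.imwrite("pics/s7full.png",im[:,:,::-1])
c=im[225:285,335:385,::-1].astype(float);c=np.clip(c*1.9,0,255).astype(np.uint8)
cv2.imwrite("pics/s7.png",cv2.resize(c,None,fx=10,fy=10,interpolation=cv2.INTER_CUBIC))
E
```

```text
[0.62341964 0.01961028 0.14684624] [-1.79994973e+02 -2.19646026e-02 -9.46705142e+00] [-1.01932461  0.17232894 -0.48601569]
```

View pics/s7.png

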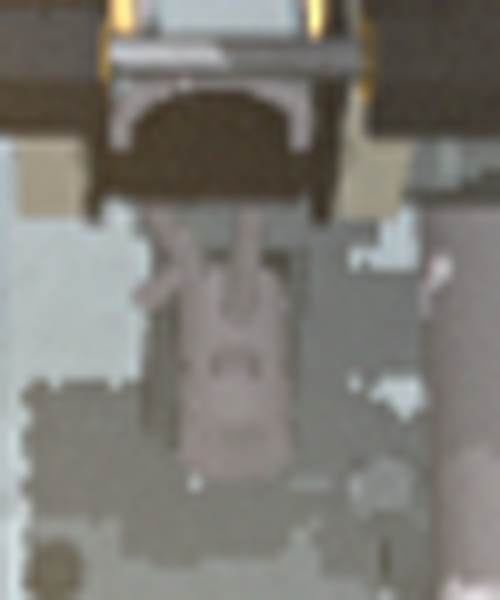

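```bash
python3 - <<'E'
from h import *
np.set_printoptions(precision=2,suppress=True)
s=r.get_state();R=R_of([180,0,-9.5])
tip=onz("scene",(358.45,256.2),.1005)
print("tip rel tcp",R.T@(tip-s["tcp_pos"])*1000)
for z in(.076,.08,.084,.087):
  h=onz("scene",(358.25,260.8),z); print(z,"hole-tip tool mm",(R.T@(h-tip)*1000)[:2], "top:",(R.T@(onz("top",zc((491,182),(210,160)),z)-s["tcp_pos"])*1000)[:2])
E
```

```text
tip rel tcp [-0.04 -8.21 46.38]
0.076 hole-tip tool mm [-4.91 -1.19] top: [ 1.27 -8.33]
0.08 hole-tip tool mm [-2.43 -0.88] top: [ 0.68 -8.08]
0.084 hole-tip tool mm [ 0.05 -0.57] top: [ 0.1  -7.83]
0.087 hole-tip tool mm [ 1.91 -0.34] top: [-0.35 -7.65]
```

Emit:
servo_tool:
  steps:
    - [2.5,0,-0.02,0.6,0]
    - [2.5,0,0,0.5,0]
    - [2.5,0,0,0.2,0]
    - [2.5,0,0,0.1,0]
    - [2.5,0,0,0,0]
    - [2.5,0,0,0,0]

```text
time_s: 14.78
tcp_pos: [0.6233, 0.0198, 0.1328]
eef_rot: [-180.0, -0.0, -9.5]
contact_force: [0.1, -0.3, -0.6]
gripper_width: 0.0376
```

Emit:
servo_tool:
  steps:
    - [2.5,0,0,0.15,0]
    - [2.5,0,0,0.1,0]
    - [2.5,0,0,0,0]

```text
time_s: 15.15
tcp_pos: [0.6232, 0.0197, 0.13]
eef_rot: [180.0, 0.0, -9.5]
contact_force: [0.4, -0.5, -1.0]
gripper_width: 0.0375
```

Tip is at about z .0825 with no contact yet, so I'll keep feeling down.

Emit:
servo_tool:
  steps:
    - [2.5,0,0,0.1,0]
    - [2.5,0,0,0.1,0]
    - [2.5,0,0,0,0]

```text
time_s: 15.52
tcp_pos: [0.6231, 0.0197, 0.128]
eef_rot: [180.0, 0.0, -9.5]
contact_force: [0.5, 0.3, -0.9]
gripper_width: 0.0373
```

```bash
cat > look.py <<'E'
from h import *
import sys
s=r.get_state();print(s["tcp_pos"],s["contact_force"],s["moment"])
im=r.capture("scene")
c=im[225:285,335:385,::-1].astype(float);c=np.clip(c*1.9,0,255).astype(np.uint8)
cv2.imwrite(sys.argv[1],cv2.resize(c,None,fx=10,fy=10,interpolation=cv2.INTER_CUBIC))
E
python3 look.py pics/s8.png
```

```text
[0.62314876 0.01973232 0.12799824] [ 0.50399954  0.31577977 -0.94073144] [-0.08609556  0.18855436  0.0403363 ]
```

View pics/s8.png

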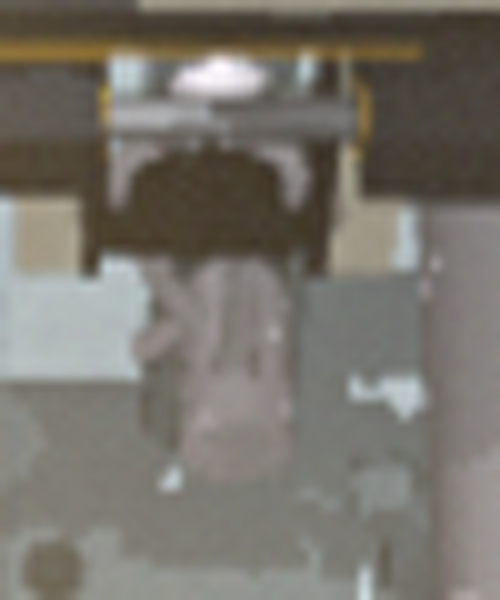

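Emit:
servo_tool:
  steps:
    - [2.5,0,-0.04,0.1,0]
    - [2.5,0,0,0.1,0]
    - [2.5,0,0,0,0]

```text
time_s: 15.95
tcp_pos: [0.6232, 0.0201, 0.126]
eef_rot: [180.0, 0.0, -9.5]
contact_force: [0.1, -0.1, -0.1]
gripper_width: 0.0379
```

Emit:
servo_tool:
  steps:
    - [2.5,0,0,0.1,0]
    - [2.5,0,0,0.1,0]
    - [2.5,0,0,0,0]

```text
time_s: 16.32
tcp_pos: [0.6232, 0.0201, 0.124]
eef_rot: [180.0, 0.0, -9.5]
contact_force: [-0.8, 0.1, -0.4]
gripper_width: 0.0378
```

Emit:
servo_tool:
  steps:
    - [2.5,0,0,0.1,0]
    - [2.5,0,0,0.1,0]
    - [2.5,0,0,0,0]

```text
time_s: 16.7
tcp_pos: [0.6232, 0.0201, 0.122]
eef_rot: [180.0, 0.0, -9.5]
contact_force: [-0.3, -0.2, -0.6]
gripper_width: 0.0378
```

```bash
python3 look.py pics/s9.png
```

```text
[0.62322777 0.02011198 0.12198415] [-0.26274264 -0.1669813  -0.57555824] [-0.13454062  0.15561585  0.04633823]
```

View pics/s9.png

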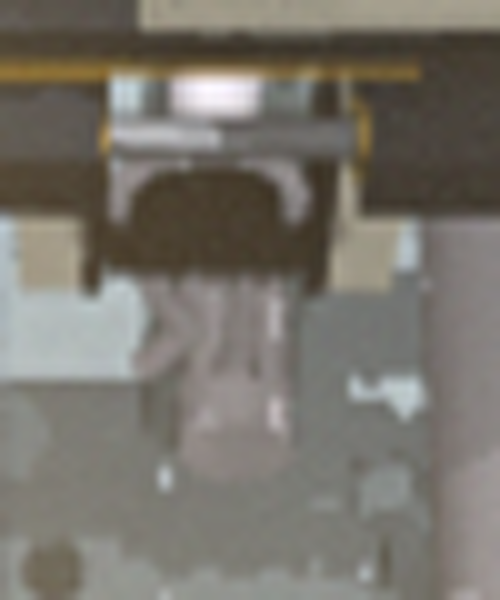

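Emit:
servo_tool:
  steps:
    - [2.5,0,0,0.15,0]
    - [2.5,0,0,0.15,0]
    - [2.5,0,0,0.15,0]
    - [2.5,0,0,0.15,0]
    - [2.5,0,0,0,0]

```text
time_s: 17.38
tcp_pos: [0.6232, 0.0201, 0.1159]
eef_rot: [180.0, 0.0, -9.5]
contact_force: [0.2, -0.3, 0.3]
gripper_width: 0.0377
```

Emit:
servo_tool:
  steps:
    - [2.5,0,0,0.15,0]
    - [2.5,0,0,0.15,0]
    - [2.5,0,0,0,0]

```text
time_s: 17.75
tcp_pos: [0.6232, 0.0201, 0.1129]
eef_rot: [180.0, 0.0, -9.5]
contact_force: [-0.4, 0.8, -0.2]
gripper_width: 0.0378
```

Emit:
servo_tool:
  steps:
    - [2.5,0,0,0.1,0]
    - [2.5,0,0,0.1,0]
    - [2.5,0,0,0,0]

```text
time_s: 18.12
tcp_pos: [0.6232, 0.0201, 0.111]
eef_rot: [180.0, 0.0, -9.5]
contact_force: [0.5, 0.8, -0.1]
gripper_width: 0.0377
```

Emit:
servo_tool:
  steps:
    - [2.5,0,0,0.1,0]
    - [2.5,0,0,0.1,0]
    - [2.5,0,0,0.1,0]
    - [2.5,0,0,0,0]

```text
time_s: 18.62
tcp_pos: [0.6233, 0.0198, 0.1083]
eef_rot: [180.0, -0.0, -9.5]
contact_force: [0.2, -3.7, 1.4]
gripper_width: 0.0376
```

Emit:
servo_tool:
  steps:
    - [2.5,0,0,0.1,0]
    - [2.5,0,0,0.1,0]
    - [2.5,0,0,0.1,0]
    - [2.5,0,0,0,0]

```text
time_s: 19.12
tcp_pos: [0.6233, 0.02, 0.105]
eef_rot: [180.0, 0.0, -9.5]
contact_force: [0.8, -5.4, 2.1]
gripper_width: 0.0378
```

```bash
python3 look.py pics/s10.png
```

```text
[0.62329393 0.02001551 0.1049853 ] [ 0.76984164 -5.43855647  2.12091047] [-1.9963731   0.04503735  0.006892  ]
```

View pics/s10.png

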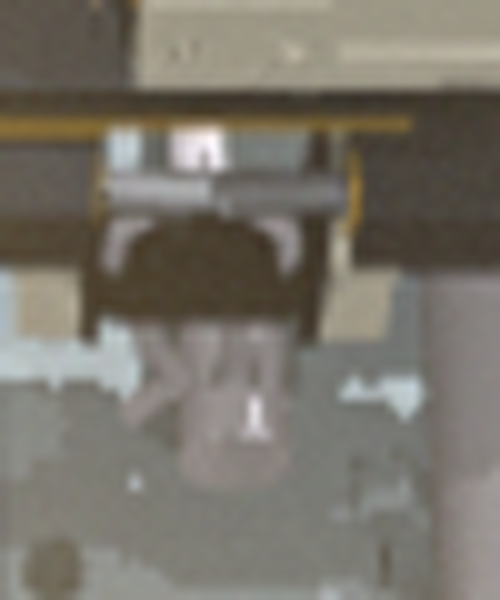

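Emit:
servo_tool:
  steps:
    - [2.5,0,0.04,0.1,0]
    - [2.5,0,0,0.1,0]
    - [2.5,0,0,0.1,0]
    - [2.5,0,0,0,0]

```text
time_s: 19.68
tcp_pos: [0.6233, 0.0198, 0.102]
eef_rot: [-180.0, 0.0, -9.5]
contact_force: [0.7, -3.5, 1.4]
gripper_width: 0.0377
```

Emit:
servo_tool:
  steps:
    - [2.5,0,0,0.1,0]
    - [2.5,0,0,0.1,0]
    - [2.5,0,0,0.1,0]
    - [2.5,0,0,0,0]

```text
time_s: 20.18
tcp_pos: [0.6231, 0.0197, 0.099]
eef_rot: [180.0, 0.0, -9.5]
contact_force: [-0.2, -5.2, 3.0]
gripper_width: 0.0378
```

Emit:
servo_tool:
  steps:
    - [2.5,0,0.02,0.1,0]
    - [2.5,0,0,0.1,0]
    - [2.5,0,0,0.1,0]
    - [2.5,0,0,0,0]

```text
time_s: 20.68
tcp_pos: [0.6235, 0.0195, 0.0964]
eef_rot: [-180.0, -0.0, -9.5]
contact_force: [0.0, -4.6, 4.8]
gripper_width: 0.0375
```

Emit:
servo_tool:
  steps:
    - [2.5,0,0,0.1,0]
    - [2.5,0,0,0.1,0]
    - [2.5,0,0,0,0]

```text
time_s: 21.05
tcp_pos: [0.6234, 0.0195, 0.0945]
eef_rot: [-180.0, -0.0, -9.5]
contact_force: [-0.2, -5.0, 5.3]
gripper_width: 0.0375
```

```bash
python3 look.py pics/s11.png
```

```text
[0.62344845 0.0194662  0.09445586] [-0.22106636 -5.02543326  5.25636288] [-2.03733019  0.28878689  0.00665498]
```

View pics/s11.png

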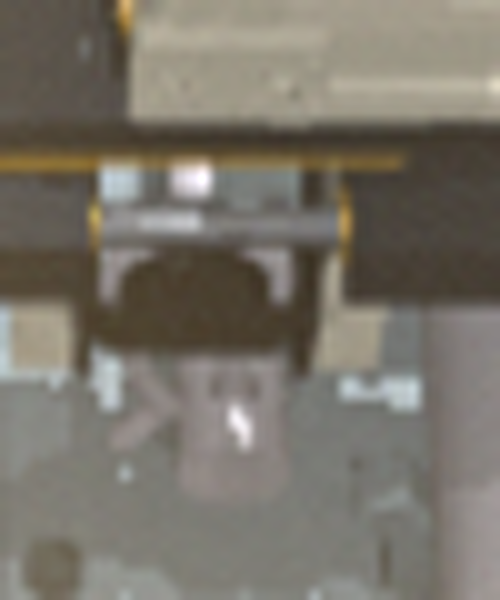

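Emit:
servo_tool:
  steps:
    - [2.5,0,0.02,0.1,0]
    - [2.5,0,0,0.1,0]
    - [2.5,0,0,0,0]

```text
time_s: 21.48
tcp_pos: [0.6234, 0.0194, 0.0922]
eef_rot: [-180.0, -0.0, -9.5]
contact_force: [-0.2, -4.6, 4.0]
gripper_width: 0.0376
```

Emit:
servo_tool:
  steps:
    - [2.5,0,0,0.1,0]
    - [2.5,0,0,0.1,0]
    - [2.5,0,0,0,0]

```text
time_s: 21.85
tcp_pos: [0.6231, 0.0194, 0.0897]
eef_rot: [-180.0, 0.0, -9.5]
contact_force: [1.0, -3.7, 2.1]
gripper_width: 0.0378
```

Emit:
servo_tool:
  steps:
    - [2.5,0,0,0.1,0]
    - [2.5,0,0,0.1,0]
    - [2.5,0,0,0,0]

```text
time_s: 22.22
tcp_pos: [0.6228, 0.0195, 0.0876]
eef_rot: [-180.0, 0.0, -9.5]
contact_force: [1.1, -3.0, -1.3]
gripper_width: 0.0382
```

Emit:
servo_tool:
  steps:
    - [2.5,0,0,0.1,0]
    - [2.5,0,0,0.1,0]
    - [2.5,0,0,0,0]

```text
time_s: 22.6
tcp_pos: [0.6229, 0.0194, 0.0857]
eef_rot: [180.0, 0.0, -9.5]
contact_force: [0.2, -2.4, -1.9]
gripper_width: 0.0377
```

Emit:
servo_tool:
  steps:
    - [2.5,0,0,0.1,0]
    - [2.5,0,0,0,0]

```text
time_s: 22.85
tcp_pos: [0.623, 0.0194, 0.0848]
eef_rot: [-180.0, 0.0, -9.5]
contact_force: [-0.1, -2.0, -3.0]
gripper_width: 0.038
```

Emit:
servo_tool:
  steps:
    - [2.5,0,0,0.1,0]
    - [2.5,0,0,0,0]

```text
time_s: 23.1
tcp_pos: [0.6231, 0.0194, 0.084]
eef_rot: [-180.0, 0.0, -9.5]
contact_force: [-0.3, -1.1, -3.5]
gripper_width: 0.0375
```

Emit:
servo_tool:
  steps:
    - [2.5,0,0,0.1,0]
    - [2.5,0,0,0,0]

```text
time_s: 23.35
tcp_pos: [0.6233, 0.0195, 0.0831]
eef_rot: [-180.0, -0.0, -9.5]
contact_force: [0.0, -1.4, -1.2]
gripper_width: 0.0379
```

Emit:
servo_tool:
  steps:
    - [2.5,0,0,0.05,0]
    - [2.5,0,0,0.05,0]
    - [2.5,0,0,0,0]

```text
time_s: 23.72
tcp_pos: [0.6234, 0.0194, 0.0825]
eef_rot: [-180.0, -0.0, -9.5]
contact_force: [-0.7, -0.5, 2.5]
gripper_width: 0.0378
```

Emit:
servo_tool:
  steps:
    - [2.5,0,0,0.05,0]
    - [2.5,0,0,0,0]

```text
time_s: 23.98
tcp_pos: [0.6235, 0.0194, 0.0823]
eef_rot: [-180.0, -0.0, -9.5]
contact_force: [-1.7, -0.9, 5.7]
gripper_width: 0.038
```

Emit:
servo_tool:
  steps:
    - [2.5,0,0,0.05,0]
    - [2.5,0,0,0,0]

```text
time_s: 24.22
tcp_pos: [0.6235, 0.0194, 0.0822]
eef_rot: [-180.0, -0.1, -9.5]
contact_force: [-2.5, -0.3, 8.2]
gripper_width: 0.0378
```

```bash
python3 look.py pics/s12.png
```

```text
[0.62354468 0.01941719 0.08220363] [-2.50762181 -0.29328562  8.18744865] [-0.10571142  1.26410057  0.041112  ]
```

View pics/s12.png

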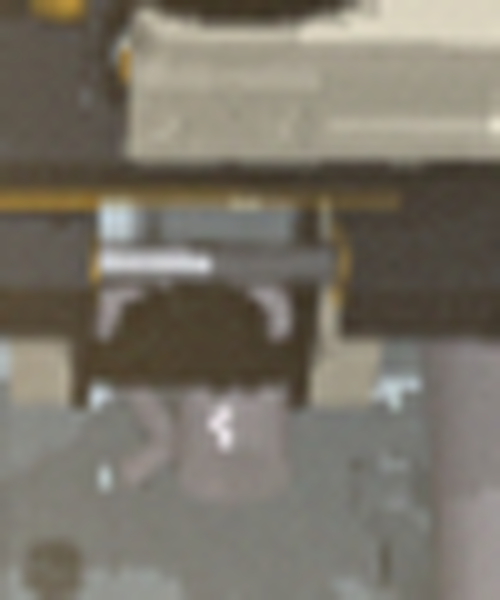

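Emit:
servo_tool:
  steps:
    - [2.5,0,0,-0.08,0]
    - [4.8,0,0,0,0]
    - [4.8,0,0,0,0]
    - [4.8,0,0,0,0]

```text
time_s: 24.78
tcp_pos: [0.6232, 0.0194, 0.0817]
eef_rot: [180.0, 0.0, -9.5]
contact_force: [0.0, 0.3, -0.2]
gripper_width: 0.0476
```

Released with no residual force. I'll lift slowly at first to check that nothing catches.

Emit:
servo_tool:
  steps:
    - [5.2,0,0,0,0]
    - [5.2,0,0,-0.5,0]
    - [5.2,0,0,-1,0]
    - [5.2,0,0,-2,0]

```text
time_s: 25.28
tcp_pos: [0.6228, 0.0192, 0.1173]
eef_rot: [180.0, 0.1, -9.5]
contact_force: [0.0, 0.6, 0.6]
gripper_width: 0.0519
```

Emit:
servo_tool:
  steps:
    - [5.2,0,0,-4,0]
    - [5.2,0,0,-4,0]
    - [5.2,-3,4,0,0]
    - [5.2,-3,5,0,0]
    - [5.2,-3,5,0,0]
    - [5.2,-3,5,0,0]
    - [5.2,0,5,0,0]
    - [5.2,0,0,0,0]

```text
time_s: 26.28
tcp_pos: [0.4644, -0.2001, 0.198]
eef_rot: [180.0, -0.1, -9.7]
contact_force: [0.7, 0.9, 0.2]
gripper_width: 0.0522
```

```bash
python3 - <<'E'
from h import *
s=r.get_state();print(s["tcp_pos"],s["contact_force"])
im=r.capture("scene");cv2.imwrite("pics/s13f.png",im[:,:,::-1]);cv2.imwrite("pics/s13.png",cv2.resize(im[200:290,320:420,::-1],None,fx=7,fy=6.6,interpolation=cv2.INTER_CUBIC))
im=r.capture("top");cv2.imwrite("pics/t13f.png",im[:,:,::-1]);cv2.imwrite("pics/t13.png",cv2.resize(im[170:260,240:320,::-1],None,fx=6.5,fy=6.5,interpolation=cv2.INTER_CUBIC))
E
```

```text
[ 0.46442374 -0.20009822  0.19803137] [0.74954822 0.93085747 0.17501345]
```

View pics/s13.png

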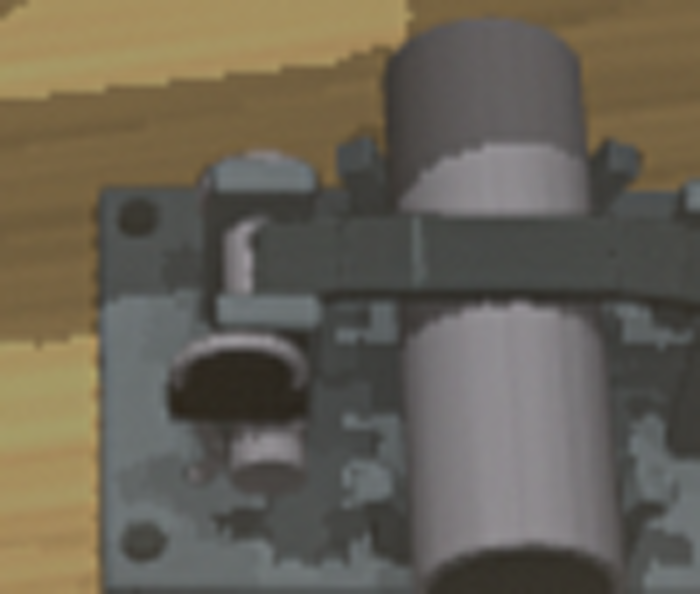

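View pics/t13.png

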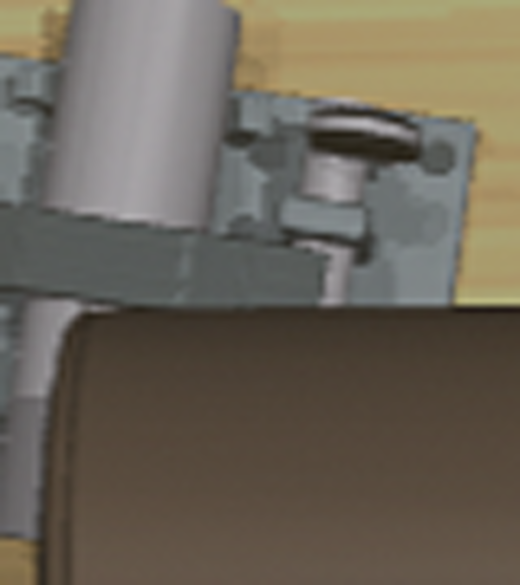

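View pics/s13f.png

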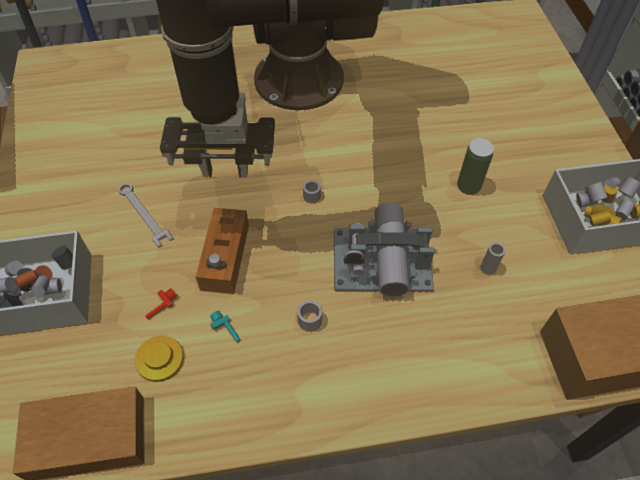

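Emit:
servo_tool:
  steps:
    - [5.2,-2,5,0,0]
    - [5.2,-2,5,0,0]
    - [5.2,-1,5,0,0]
    - [5.2,0,5,0,0]
    - [5.2,0,5,0,0]
    - [5.2,0,5,0,0]
    - [5.2,0,0,0,0]
    - [5.2,0,0,0,0]

```text
time_s: 27.38
tcp_pos: [0.3672, -0.4846, 0.1966]
eef_rot: [-180.0, 0.0, -9.4]
contact_force: [-0.5, 0.5, -0.4]
gripper_width: 0.0521
```

```bash
python3 - <<'E'
from h import *
np.set_printoptions(precision=4,suppress=True)
s=r.get_state();print(s["tcp_pos"],s["contact_force"])
im=r.capture("top");cv2.imwrite("pics/t14f.png",im[:,:,::-1]);cv2.imwrite("pics/t14.png",cv2.resize(im[160:260,210:320,::-1],None,fx=6,fy=6,interpolation=cv2.INTER_CUBIC))
E
```

```text
[ 0.3672 -0.4846  0.1966] [-0.4801  0.4883 -0.4379]
```

View pics/t14.png

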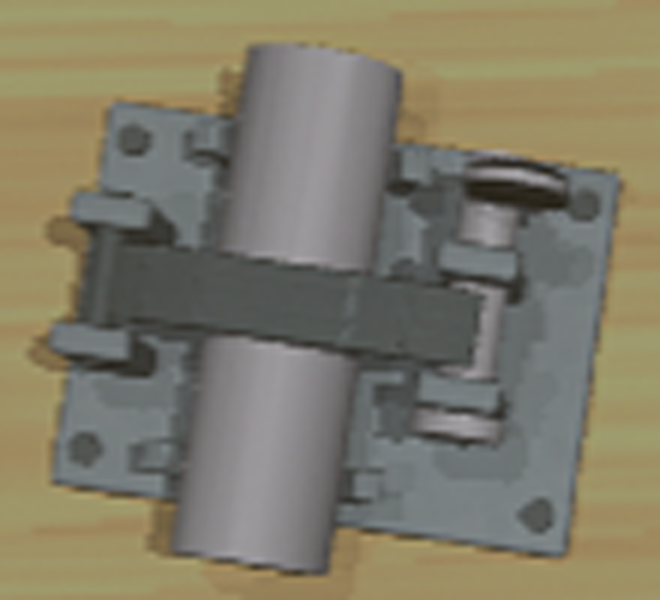

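```bash
python3 - <<'E'
from plant import r
print(r.close_job())
E
```

```text
the job is handed in; nothing more can be done
None
```

The pipe is secured: the pin is home, the R-clip is in its cross-hole, and I handed the job in at about 27 s of the 72 s allowed.

- **Pin:** I pushed the head with closed fingers until the tool stopped moving and the force rose to about 12 N along x. The head had travelled about 28 mm. The last top view shows it still against the near cheek.
- **Clip:** I took it from the rack slot nearest the robot, turned it half round so the spring leg faces away from the pipe, and lowered the straight leg into the cross-hole. The push peaked at about 5 N, fell below zero at the snap, then climbed to about 8 N with no more movement. The pin sank several mm during this.
- **Release and last look:** Forces were near zero as I let go and lifted clear. The pictures show the clip upright and square on the pin. The drop pin is still in the rack, and nothing else appears to have moved.
- **Disagreements:** Estimates of the tip and hole positions differed by 1–2 mm between the two cameras and the nominal clip sizes. The leg still entered without contact force. While the spring leg rode over the pin I felt about 5 N sideways, and I eased the tool towards it by under 1 mm.

No check failed. The seated depth is judged from the force and tool height only, because the gripper and bow hid the clip's underside.

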